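Release the quick clamp and push the cured panel out

ROBOT

A 6-joint arm with a two-finger parallel gripper is mounted at the origin on a cart in front of the work surface, level with it; the furniture and walls round the work are solid. World frame = base frame: x ahead of the robot, y to its left, z up, the work surface at z = 0. Lengths are in m, angles in rad, forces in N, time in s.
With the tool pointing down it reaches from about 0.2 to 0.875 m from the base axis. Payload 3.4 kg.
Tool frame: the origin (TCP) lies between the finger pads; the fingertips stand 25 mm ahead of it and the grasp point (between the pads) lies 6 mm ahead of it (r.nose_length is the z of the fingertips in the tool frame, in m); z points along the fingers, y is the line along which they close (so a half turn about z gives the same grasp; the last joint's range is limited). The gripper opens to 94 mm and grips with 3 to 60 N. Pads are 16 mm wide; open, the fingers measure 119 mm over their backs; the gripper's body (75 mm by 177 mm) begins 78 mm behind the grasp point.
Start: joints at [1.1, 0.276, 1.505, -0, 1.361, -0.121], TCP at [0.197, 0.54, 0.194] pointing down, gripper open.
Joint ranges: [-2.89, 2.89], [-0.75, 2.08], [0.22, 2.7], [-1.18, 4.32], [0.11, 2.71], [-2.7, 2.7]. Speed limits (rad/s): [2.57, 2.57, 3.14, 3.14, 3.14, 3.14].

INTERFACE

Orientations are given as a unit quaternion [w, x, y, z].
In Python, from plant import r, gripper_to, inverse_kinematics, vision, models, telemetry gives the robot as it stands. Calls block until the motion is done:
- r.move_to(position, orientation): joint-space move of the TCP to a pose.
- r.move_l(position, rot=None, vel=0.15, guard=None): straight line of the TCP; rot=None keeps the orientation; vel is the mean speed in m/s. With guard (N) it stops when the force on the tool has changed by that much, and returns True; else False.
- r.movej(angles): joint-space move.
- gripper_to(opening, f_grip=None): finger opening in m; f_grip is the grip in N (None keeps the last); returns when the fingers have stopped.
- r.hold(seconds).
- inverse_kinematics(position, orientation): joint angles nearest the present ones, or None.
- vision.snapshot(name): name is "scene" or "side" or "wrist"; returns the picture (400x640x3 uint8, red, green, blue); there is no depth.
- vision.get_calibration(name): a dict with "fx", "fy", "cx", "cy" (pixels), "position" and "orientation" of the camera in the world. Camera axes: x right, y down, z forward; pixel columns grow to the right and rows downward; lengths in m; the calibration is good to about 2 mm. A picture is of the moment at which its call begins: read the wrist's pose just before it. get_calibration takes no time and is no camera call; for the wrist camera it gives the pose at the moment of the call.
A pose or a line that the arm cannot do raises r.PlanningError and nothing moves.
- r.sign_off(): hands the job in; it is judged then, once.
Trained networks look in the newest picture that a camera, given by its name, has taken for a name from the list of things; names that differ only in an ending like _2 or _b are one class to them, and where a whole thing is asked for, a point or a joint stands for the part that bears it (a point fixed in the world has none). Each returns a list of dicts, best first, with "score" (0 to 1); they miss things now and then, are a little off and sometimes report something else, mostly with a low value. They report only what shows in the picture. A call takes as long as a camera call.
- models.boxes_of(thing, camera): "at" ([x, y, z] in m, in world coordinates, good to about 4 mm: the middle of the surface that is visible of it).
- models.regions_of(thing, camera): "pixels" (400x640 bool, what is visible of it).
- models.mark_of(thing, camera): "at" ([x, y, z] in m, in world coordinates, good to about 4 mm: a listed point, or the origin of a listed thing).
Readings, each from a call of its own:
- telemetry.current_t(): time.
- telemetry.current_joints(): joint angles.
- telemetry.current_dq(): joint speeds.
- telemetry.current_joint_efforts(): joint torques, N m.
- telemetry.current_ee_pos(): TCP position.
- telemetry.current_tool_rot(): TCP orientation.
- telemetry.current_wrist_force(): force on the tool from outside, world axes, zero at the start.
- telemetry.current_torque(): the same for the moment, N m.
- telemetry.current_opening(): finger opening in m.
- telemetry.current_finger_force(): force on a finger pad.
Only numpy, scipy, OpenCV 4.12 (cv2) and the standard library are available. Lean on these libraries where they do the work, as an engineer would, in place of code of your own. Each camera call takes 0.05 s, during which the arm holds its last target. There are 200 camera calls.

TASK

The glue has set, so open the clamp and unload it: with a fingertip press down the thumb release on the clamp's sliding jaw and, keeping it down, push the jaw all the way back along the bar to its end stop, leaving the panel where it is. Let the release spring up, then push the glued panel out of the clamp's mouth until it lies flat on the plywood outfeed, wholly clear of both jaws. Only press and push: do not lift or tip the panel, and leave everything else on the bench and board where it is.

Things in the scene. Friction and masses are not known exactly. Their poses are not given: they have to be found in the camera images.
- board: Gluing board, 310 x 350 x 12 mm, fixed; origin: centre of its underside. x: the way the clamp's mouth opens; y: along the bar, from sliding to fixed jaw; z up. In mm: bar on the line x -42, its top z 28 (teeth to 31 where y < -25). Jaws span x -31..31, up to z 36; fixed jaw's face at y 111. Plywood outfeed, top z 22: x 36..150, y -1..121. Strap over the bar at y 103, top z 30.
- clamp_jaw (a joint): Sliding jaw along the bar, m: starts near 0.037 with the panel between the jaws; grows as the jaw goes back (board -y) to its end stop at 0.085. Rubs with about 2 N. A toothed bar and pawl block it from going back unless the release is held down; towards the panel it clicks on freely.
- release (a joint): Thumb release on the sliding jaw, rad: 0 up, 0.16 fully down. Sprung: the pad needs about 2.5 N to start and 5 N to bottom and goes down 4 mm; above 0.11 the pawl is clear of the teeth. It springs up by itself when let go.
- release_pad (a point): Middle of the ribbed thumb pad on top of the sliding jaw, at its upper surface, 48 mm above the bench when up; travels with the jaw. The pad is 24 mm wide (board x) and 30 mm long (along the bar); a lip 7 mm high crosses its end on the board -y side, 17 mm from this point, for the fingertip to push against.
- panel: The work: two pine staves edge-glued into a loose panel, 90 (x) x 103 (y) x 27 mm (z), 0.11 to 0.22 kg. Origin: centre of its underside. At the start it lies in the clamp's mouth square to the board, at board x 21, y 60, z 22 mm, on plywood level with the outfeed; so its top is 49 mm above the bench.
- panel_rear_a (a point): Middle height of the panel's rear edge (the edge by the bar, panel -x), at its +y corner: panel x -45, y 51, z 13.5 mm. At the start at board x -24, 9 mm clear of the bar's side.
- panel_rear_b (a point): The same at the other rear corner: panel x -45, y -51, z 13.5 mm.
- plug_tub: white tub with a red screw lid, 62 mm wide, 64 mm tall, standing on the near left corner of the gluing board; not to be disturbed. Origin: centre of its underside.
- pencil: red carpenter's pencil, 151 mm long, 9 mm thick, lying on the right part of the gluing board; not to be disturbed. Origin: middle of its underside.
- tape_measure: tape measure, 48 x 82 x 71 mm, left of the board; not to be disturbed. Origin: centre of its underside.
- tape_roll: roll of black tape lying flat, 64 mm across, 19 mm high, left of the board; not to be disturbed. Origin: centre of its underside.
- battery: black and red tool battery, 58 x 82 x 38 mm, left of the board; not to be disturbed. Origin: centre of its underside.
- offcut: single loose pine offcut, 51 x 103 x 19 mm, left of the board (not the work); not to be disturbed. Origin: centre of its underside.

How it is judged:
By the outcome, as a careful person would: the job done as asked, in the order asked, and still so for the second after the job is handed in, with the robot touching nothing.
It also fails if it takes over 40 s, if anything falls off the work surface, if the arm or the gripper's body presses on something with over 40 N, if the wrist force passes 120 N, or if a joint passes its speed limit or range.

## Working session

There is one attempt and no reset: what is moved stays moved. The work goes in short steps, each a Python script; the robot and the scene stay as the last script left them, time stands still between calls to the robot, and variables do not carry over. Pictures are saved under pics/ and viewed, at most 13 in all, crops included, and the job is handed in when it is done.

```bash
ls; mkdir -p pics; python3 - <<'E'
from plant import r, vision, models, telemetry
import cv2, numpy as np
for c in ["scene","side"]:
    im=vision.snapshot(c); cv2.imwrite(f"pics/{c}0.png",im[:,:,::-1])
    for t in ["board","release_pad","panel","panel_rear_a","panel_rear_b","plug_tub","pencil","clamp_jaw"]:
        try: print(c,t,[(np.round(d["at"],4).tolist(),round(d["score"],2)) for d in models.mark_of(t,c)[:2]])
        except Exception as e: print(c,t,e)
print(telemetry.current_t(), r.nose_length, telemetry.current_tool_rot())
E
```

```text
pics
scene board [([0.548, 0.1219, 0.001], 0.65)]
scene release_pad [([0.5087, 0.0992, 0.052], 0.52), ([0.6245, 0.0306, 0.0121], 0.43)]
scene panel [([0.562, 0.1778, 0.0209], 0.92)]
scene panel_rear_a [([0.5193, 0.2288, 0.036], 0.71), ([0.5216, 0.1293, 0.0353], 0.6)]
scene panel_rear_b [([0.5193, 0.2288, 0.036], 0.71), ([0.5216, 0.1293, 0.0353], 0.6)]
scene plug_tub [([0.4266, 0.2237, 0.0099], 0.75)]
scene pencil []
scene clamp_jaw it knows: battery, board, offcut, panel, panel_rear, pencil, plug_tub, release_pad, tape_measure, tape_roll
side board [([0.5514, 0.1225, -0.0], 0.88), ([0.5051, 0.1051, 0.0467], 0.15)]
side release_pad [([0.5051, 0.1052, 0.0455], 0.95)]
side panel [([0.5644, 0.1827, 0.0251], 0.7)]
side panel_rear_a [([0.5267, 0.1283, 0.033], 0.82), ([0.516, 0.2305, 0.0358], 0.77)]
side panel_rear_b [([0.5267, 0.1283, 0.033], 0.82), ([0.516, 0.2305, 0.0358], 0.77)]
side plug_tub [([0.4252, 0.2275, 0.0107], 0.59), ([0.5017, 0.1037, 0.0477], 0.49)]
side pencil [([0.6274, 0.0302, 0.0137], 0.56), ([0.4252, 0.2289, 0.0122], 0.26)]
side clamp_jaw it knows: battery, board, offcut, panel, panel_rear, pencil, plug_tub, release_pad, tape_measure, tape_roll
0.8 0.025 [8.13545177e-06 1.74002431e-01 9.84745222e-01 4.61929812e-05]
```

View pics/scene0.png

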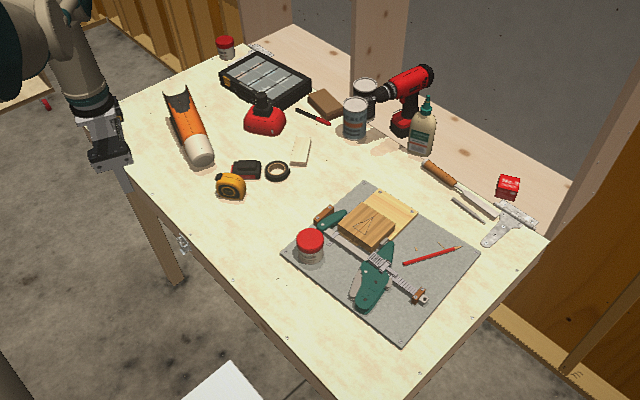

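View pics/side0.png

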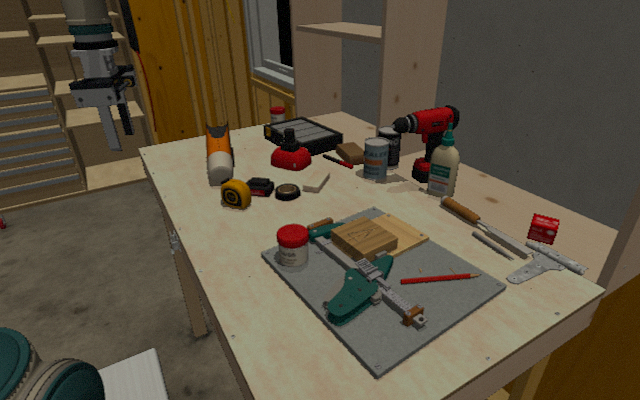

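The scene view shows the board at roughly (380,260), with the tub at (310,245), the panel at (365,228), the green jaw and release at (375,270) and the pencil at (430,257). The side view agrees. Next I'll look from above with the wrist camera.

```bash
cat > h.py <<'E'
from plant import r, gripper_to, inverse_kinematics, vision, models, telemetry
import cv2, numpy as np
def quat(psi): return [0,-np.sin(psi/2),np.cos(psi/2),0]
def pix2w(c,uv,z):
    q=c["orientation"]; 
    from scipy.spatial.transform import Rotation as R
    M=R.from_quat([q[1],q[2],q[3],q[0]]).as_matrix()
    d=M@np.array([(uv[0]-c["cx"])/c["fx"],(uv[1]-c["cy"])/c["fy"],1]); p=np.array(c["position"])
    return p+d*(z-p[2])/d[2]
E
python3 - <<'E'
from h import *
r.move_to([0.50,0.13,0.26],quat(np.radians(3.7)))
gripper_to(0.0)
c=vision.get_calibration("wrist"); im=vision.snapshot("wrist"); cv2.imwrite("pics/w0.png",im[:,:,::-1])
print(c)
import pickle; pickle.dump(c,open("w0.pkl","wb"))
for t in ["board","release_pad","panel","panel_rear_a","plug_tub","pencil"]:
    print(t,[(np.round(d["at"],4).tolist(),round(d["score"],2)) for d in models.mark_of(t,"wrist")[:2]])
reg=models.regions_of("panel","wrist")
if reg:
    m=reg[0]["pixels"].astype(np.uint8); k=cv2.findContours(m,0,1)[0]; k=max(k,key=cv2.contourArea); b=cv2.boxPoints(cv2.minAreaRect(k)); print(b)
    for p in b: print(np.round(pix2w(c,p,0.049),4))
print(telemetry.current_t(), telemetry.current_opening(), telemetry.current_ee_pos())
E
```

```text
{'fx': 300.5880282506749, 'fy': 300.5880282506749, 'cx': 319.06900310702576, 'cy': 196.48613893005412, 'position': array([0.41857398, 0.12481527, 0.45026667]), 'orientation': array([0.09749898, 0.67664033, 0.72234522, 0.10425542])}
board [([0.5457, 0.1232, 0.0016], 0.92)]
release_pad [([0.5064, 0.1031, 0.0466], 0.75)]
panel [([0.5637, 0.1812, 0.021], 0.79)]
panel_rear_a [([0.5146, 0.2323, 0.0393], 0.9), ([0.5242, 0.1277, 0.0328], 0.68)]
plug_tub [([0.4243, 0.2274, 0.0111], 0.91)]
pencil [([0.6265, 0.0295, 0.0108], 0.91)]
[[317. 183.]
 [390. 183.]
 [390. 247.]
 [317. 247.]]
[0.5174 0.1285 0.049 ]
[0.5109 0.2286 0.049 ]
[0.6067 0.2413 0.049 ]
[0.6136 0.1346 0.049 ]
4.4833 0.00015569673683602365 [0.49998878 0.13002674 0.26000966]
```

View pics/w0.png

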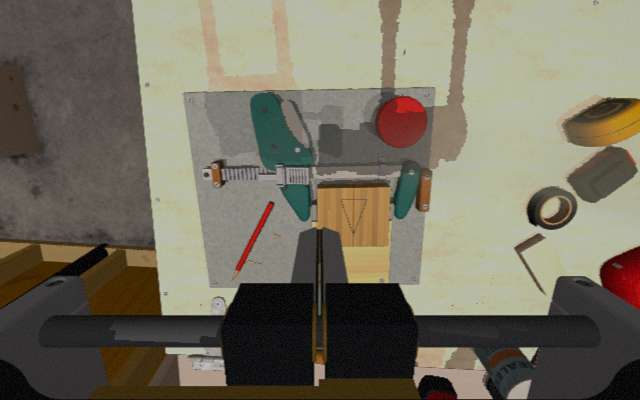

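The wrist view shows the ribbed pad at about (297,174), its lip at about (281,174), the bar along row 174 and the panel top at (317–390, 183–247). I'll enlarge this area for exact pixels.

```bash
python3 - <<'E'
from h import *
import pickle; c=pickle.load(open("w0.pkl","rb"))
im=cv2.imread("pics/w0.png"); cv2.imwrite("pics/crop0.png",cv2.resize(im[140:260,180:340],None,fx=5,fy=5,interpolation=cv2.INTER_CUBIC))
P=[pix2w(c,p,.012)[:2] for p in [(184,93),(435,87),(422,287),(207,287)]]
print(np.round(P,4), np.mean(P,0))
for a,b in [(0,1),(3,2)]: d=P[b]-P[a]; print(np.linalg.norm(d),np.degrees(np.arctan2(-d[0],d[1])))
for a,b in [(1,2),(0,3)]: d=P[b]-P[a]; print(np.linalg.norm(d),np.degrees(np.arctan2(d[1],d[0])))
E
```

```text
[[ 0.411  -0.0624]
 [ 0.3807  0.2819]
 [ 0.6932  0.315 ]
 [ 0.7166 -0.0429]] [0.55037919 0.12291076]
0.3456184928732396 5.0374170153540305
0.3585987191440432 3.73563486404699
0.31433676745539746 6.031488476613076
0.3062329106927554 3.646339907802188
```

View pics/crop0.png

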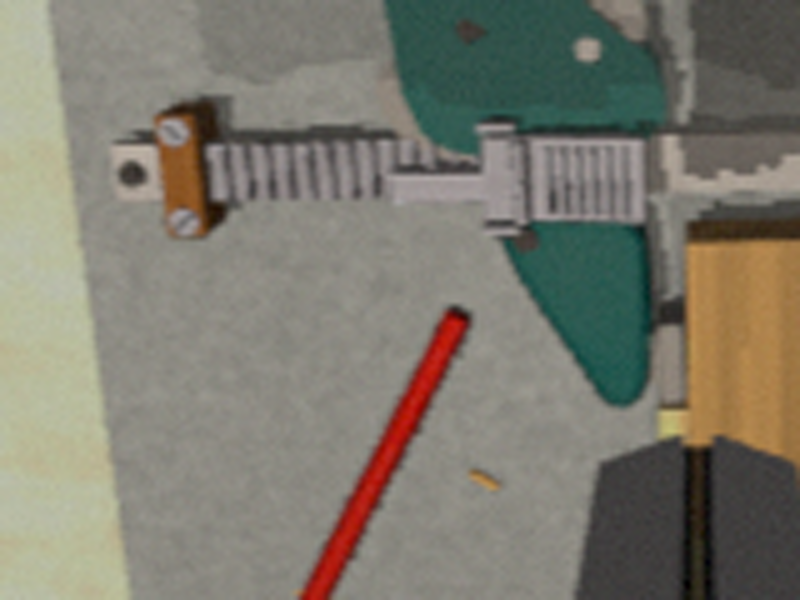

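The crop shows the pad's ribs at crop (527–645, 135–222), so the centre is at full pixel (297.3,175.7). The lip is at crop 485–527, and the panel's top rear edge is at full row 188. I'll check these against the board frame.

```bash
python3 - <<'E'
from h import *
import pickle; c=pickle.load(open("w0.pkl","rb"))
f=lambda u,v:(180+u/5,140+v/5)
def tob(w,psi,o): R=np.array([[np.cos(psi),-np.sin(psi)],[np.sin(psi),np.cos(psi)]]); return R.T@(w[:2]-o)
# bar line from screw end to far fixed end
a=pix2w(c,f(133,173),.028); b=pix2w(c,f(745,172),.028); d=b-a; print("bar",a,b,np.degrees(np.arctan2(-d[0],d[1])))
for psi in (3.7,4.5):
  for n,p,z in [("pad",f(586,179),.048),("lipfoot",f(527,179),.048),("pad+y end",f(645,179),.048),("rear edge b",f(688,240),.049),("rear a",(389,187),.049),("bar a",f(133,173),.028)]:
    w=pix2w(c,p,z); print(psi,n,np.round(w,4),np.round(1000*tob(w,np.radians(psi),np.array([.5475,.1231])),1))
E
```

```text
bar [ 0.52056585 -0.0299932   0.028     ] [0.50882371 0.14508546 0.028     ] 3.8369528875401846
3.7 pad [0.5093 0.1009 0.048 ] [-39.5 -19.7]
3.7 lipfoot [0.5104 0.0848 0.048 ] [-39.5 -35.8]
3.7 pad+y end [0.5083 0.117  0.048 ] [-39.5  -3.6]
3.7 rear edge b [0.5245 0.1298 0.049 ] [-22.6   8.2]
3.7 rear a [0.5166 0.228  0.049 ] [-24.1 106.6]
3.7 bar a [ 0.5206 -0.03    0.028 ] [ -36.8 -151. ]
4.5 pad [0.5093 0.1009 0.048 ] [-39.8 -19.2]
4.5 lipfoot [0.5104 0.0848 0.048 ] [-40.  -35.3]
4.5 pad+y end [0.5083 0.117  0.048 ] [-39.6  -3. ]
4.5 rear edge b [0.5245 0.1298 0.049 ] [-22.4   8.5]
4.5 rear a [0.5166 0.228  0.049 ] [-22.6 107. ]
4.5 bar a [ 0.5206 -0.03    0.028 ] [ -38.9 -150.5]
```

```bash
cat >> h.py <<'E'
PSI=np.radians(4.0); Q=quat(PSI); EX=np.array([np.cos(PSI),np.sin(PSI),0]); EY=np.array([-np.sin(PSI),np.cos(PSI),0])
def st(s): 
    w=telemetry.current_wrist_force(); print(s,"t",round(telemetry.current_t(),2),"p",np.round(telemetry.current_ee_pos(),4),"F xyz",np.round([w@EX,w@EY,w[2]],2))
E
python3 - <<'E'
from h import *
p=np.array([.508,.1015,0])-0.001*EY
r.move_to(p+[0,0,.095],Q); st("above")
print(r.move_l(p+[0,0,.066],vel=.03,guard=2)); st("touch")
z=telemetry.current_ee_pos()[2]
for i in range(12):
    if telemetry.current_wrist_force()[2]>8: break
    z-=.001; r.move_l([p[0],p[1],z],vel=.02); r.hold(.05)
    st(f"z{z:.4f}")
    if z<.0655: break
im=vision.snapshot("wrist"); cv2.imwrite("pics/w1.png",cv2.resize(im[100:300,180:480],None,fx=2.5,fy=2.5)[:,:,::-1])
E
```

```text
above t 5.19 p [0.5092 0.1007 0.0959] F xyz [-0.09 -0.11  0.35]
False
touch t 6.31 p [0.5083 0.1005 0.0662] F xyz [ 0.23  0.52 -0.43]
z0.0652 t 6.61 p [0.5081 0.1005 0.0652] F xyz [-0.01  0.05  0.23]
```

View pics/w1.png

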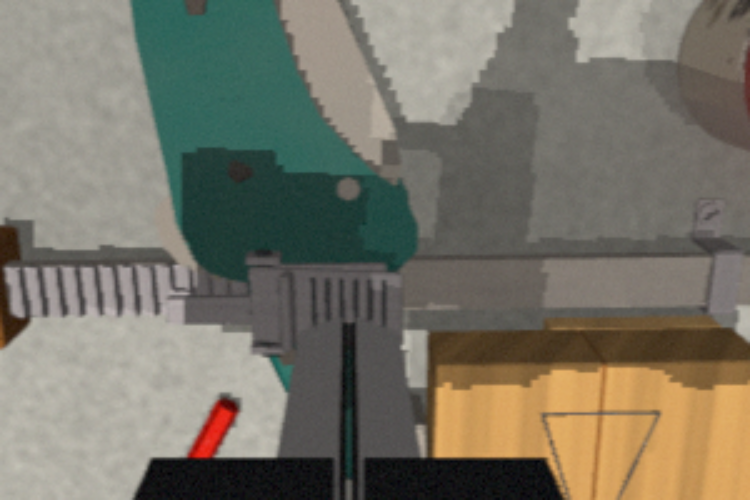

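The crop shows the closed fingertips ending at crop row 322, with the pad behind and under them at (295–400, 265–325). No contact force was felt. I'll project the expected tip to see whether the offset is in x or in height.

```bash
python3 - <<'E'
from h import *
from scipy.spatial.transform import Rotation as R
c=vision.get_calibration("wrist"); print(c["position"],telemetry.current_tool_rot(),telemetry.current_ee_pos())
q=c["orientation"]; M=R.from_quat([q[1],q[2],q[3],q[0]]).as_matrix()
def proj(p):
    d=M.T@(np.array(p)-c["position"]); u=c["cx"]+c["fx"]*d[0]/d[2]; v=c["cy"]+c["fy"]*d[1]/d[2]; return np.round([(u-180)*2.5,(v-100)*2.5])
t=telemetry.current_ee_pos(); 
for dx in(-8,0,8): 
  for dy in (-12.5,12.5): print("tip",dx,dy,proj(t+[0,0,-.025]+dx*.001*EX+dy*.001*EY))
for uv in [(295,270),(400,270),(300,350),(347,322)]: print(uv,np.round(pix2w(c,(180+uv[0]/2.5,100+uv[1]/2.5),.048),4))
for cam in ["wrist","side","scene"]:
    vision.snapshot(cam); print(cam,[(np.round(d["at"],4),d["score"]) for d in models.mark_of("release_pad",cam)[:2]])
im=vision.snapshot("side"); cv2.imwrite("pics/s1.png",cv2.resize(im[200:330,280:450],None,fx=4.5,fy=4.5,interpolation=cv2.INTER_CUBIC)[:,:,::-1])
st("")
E
```

```text
[0.42668205 0.09489089 0.2554824 ] [ 1.04079569e-04 -3.49154084e-02  9.99390266e-01 -1.15235934e-05] [0.50812476 0.10050195 0.06525272]
tip -8 -12.5 [306. 274.]
tip -8 12.5 [388. 274.]
tip 0 -12.5 [306. 298.]
tip 0 12.5 [388. 298.]
tip 8 -12.5 [306. 323.]
tip 8 12.5 [388. 323.]
(295, 270) [0.4975 0.0846 0.048 ]
(400, 270) [0.4953 0.1151 0.048 ]
(300, 350) [0.5227 0.0874 0.048 ]
(347, 322) [0.5127 0.1008 0.048 ]
wrist [(array([0.508 , 0.1026, 0.0478]), 0.6)]
side [(array([0.5057, 0.1079, 0.0463]), 0.66)]
scene [(array([0.5048, 0.0997, 0.051 ]), 0.61)]
 t 7.01 p [0.508  0.1005 0.0652] F xyz [ 0.16 -0.9   0.45]
```

View pics/s1.png

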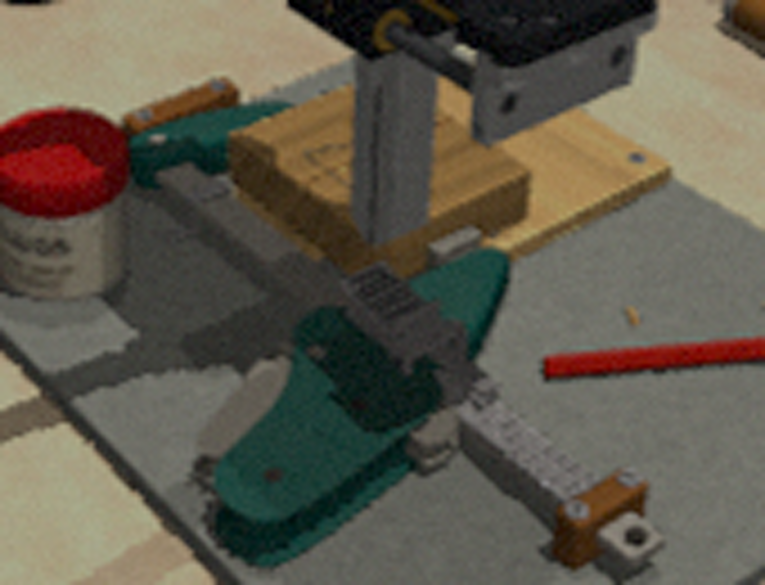

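The side crop shows the fingertip end at crop (390,238), still well above the ribbed pad at (390,295). I'll triangulate the tip's height from the two views.

```bash
python3 - <<'E'
from h import *
s=vision.get_calibration("side"); w=vision.get_calibration("wrist")
us=(280+390/4.5,200+236/4.5)
for z in (.04,.05,.06,.07,.08): print(z,np.round(pix2w(s,us,z),4),"wrist -x edge",np.round(pix2w(w,(180+347/2.5,100+322/2.5),z),4),"pad",np.round(pix2w(s,(280+392/4.5,200+297/4.5),z),4))
st(""); print(telemetry.current_joints(), telemetry.current_opening(), r.nose_length)
E
```

```text
0.04 [0.539 0.139 0.04 ] wrist -x edge [0.5159 0.101  0.04  ] pad [0.5157 0.106  0.04  ]
0.05 [0.5308 0.1285 0.05  ] wrist -x edge [0.5118 0.1008 0.05  ] pad [0.508  0.0963 0.05  ]
0.06 [0.5226 0.118  0.06  ] wrist -x edge [0.5076 0.1005 0.06  ] pad [0.5004 0.0865 0.06  ]
0.07 [0.5144 0.1075 0.07  ] wrist -x edge [0.5035 0.1002 0.07  ] pad [0.4927 0.0768 0.07  ]
0.08 [0.5061 0.097  0.08  ] wrist -x edge [0.4993 0.0999 0.08  ] pad [0.485 0.067 0.08 ]
 t 7.01 p [0.508  0.1005 0.0652] F xyz [ 0.16 -0.9   0.45]
[ 6.08857152e-02  2.99049888e-01  1.82071457e+00  3.08782439e-05
  1.02186275e+00 -1.57975166e+00] 0.0007105446954990679 0.025
```

Both cameras put the fingertips at z≈0.077, not 0.040, so the real tip is about 12 mm behind the TCP rather than 25 mm ahead. I'll trust the images and feel downward slowly.

```bash
python3 - <<'E'
from h import *
p=telemetry.current_ee_pos(); 
print(r.move_l([p[0],p[1],.044],vel=.05,guard=2.5)); st("a")
print(r.move_l([p[0],p[1],.026],vel=.02,guard=2)); st("touch")
z=telemetry.current_ee_pos()[2]; z0=z
while telemetry.current_wrist_force()[2]<8 and z0-z<.0065:
    z-=.001; r.move_l([p[0],p[1],z],vel=.03); st("z%.4f"%z)
im=vision.snapshot("side"); cv2.imwrite("pics/s2.png",cv2.resize(im[200:330,280:450],None,fx=4.5,fy=4.5,interpolation=cv2.INTER_CUBIC)[:,:,::-1])
E
```

```text
False
a t 7.58 p [0.5079 0.1005 0.0437] F xyz [-0.2   0.11 -0.  ]
True
touch t 8.11 p [0.5082 0.1008 0.0357] F xyz [ 0.34 -0.47  2.77]
z0.0347 t 8.36 p [0.5083 0.1009 0.0349] F xyz [0.26 1.31 2.7 ]
z0.0337 t 8.61 p [0.5083 0.1007 0.0339] F xyz [-0.03  1.93  4.03]
z0.0327 t 8.86 p [0.5083 0.1006 0.0328] F xyz [0.67 1.84 4.57]
z0.0317 t 9.11 p [0.5083 0.1005 0.0323] F xyz [-0.49  2.03  8.45]
```

View pics/s2.png

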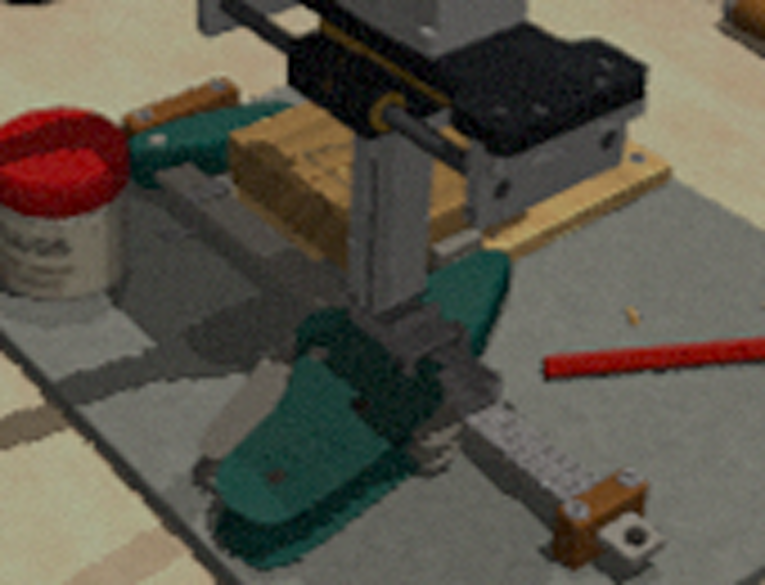

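The fingertip is on the pad and the release has bottomed at about 8 N. Now I'll push the jaw back.

```bash
python3 - <<'E'
from h import *
p=telemetry.current_ee_pos(); p[2]=.0312
print(r.move_l(p-.010*EY,vel=.03,guard=14)); st("10")
print(r.move_l(p-.040*EY,vel=.04,guard=14)); st("40")
q=telemetry.current_ee_pos(); 
print(r.move_l(p-.062*EY,vel=.03,guard=10)); st("end")
print("travel",(telemetry.current_ee_pos()-p)@EY)
im=vision.snapshot("side"); print([(np.round(d["at"],4),d["score"]) for d in models.mark_of("release_pad","side")[:2]],[(np.round(d["at"],4),d["score"]) for d in models.mark_of("panel","side")[:1]])
cv2.imwrite("pics/s3.png",cv2.resize(im[200:330,280:450],None,fx=4.5,fy=4.5,interpolation=cv2.INTER_CUBIC)[:,:,::-1])
E
```

```text
False
10 t 9.64 p [0.5092 0.0899 0.0322] F xyz [-1.87 -0.23 10.66]
False
40 t 10.54 p [0.5117 0.0601 0.0322] F xyz [-0.51  0.63 10.24]
True
end t 11.11 p [0.5129 0.0471 0.0326] F xyz [0.46 0.72 6.64]
travel -0.0535839303572024
[(array([0.5088, 0.0571, 0.042 ]), 0.86), (array([ 4.870e-01,  5.527e-01, -2.000e-04]), 0.41)] [(array([0.5634, 0.1822, 0.0222]), 0.9)]
```

View pics/s3.png

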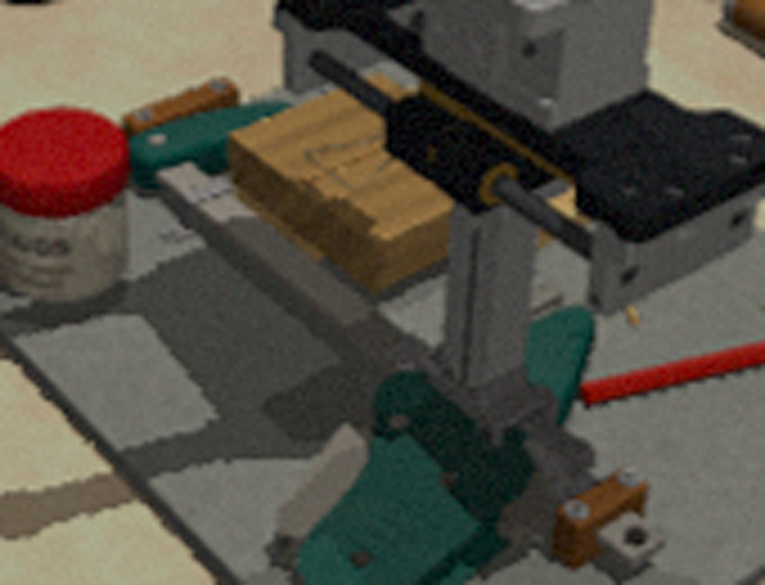

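The jaw has travelled about 48 mm. The pencil near (583,395) seems to sit differently than before, so I'll confirm the end stop, let the release up, and measure the pencil from above.

```bash
python3 - <<'E'
from h import *
p=telemetry.current_ee_pos(); p[2]=.0315
print(r.move_l(p-.004*EY,vel=.02,guard=18)); st("again")
q=telemetry.current_ee_pos(); print((q-p)@EY)
r.move_l(q+.003*EY,vel=.05)      # ease off the lip
q=telemetry.current_ee_pos(); r.move_l(q+[0,0,.05],vel=.15); st("up")
r.move_to([0.50,0.13,0.26],quat(np.radians(3.7)))
gripper_to(0.055)
c=vision.get_calibration("wrist"); im=vision.snapshot("wrist"); cv2.imwrite("pics/w2.png",cv2.resize(im[70:300,170:450],None,fx=2.5,fy=2.5,interpolation=cv2.INTER_CUBIC)[:,:,::-1])
cv2.imwrite("pics/w2full.png",im[:,:,::-1])
import pickle; pickle.dump(c,open("w2.pkl","wb"))
for t in ["release_pad","panel","panel_rear_a","pencil"]:
    print(t,[(np.round(d["at"],4).tolist(),round(d["score"],2)) for d in models.mark_of(t,"wrist")[:2]])
def ends(img,c):
    h=cv2.cvtColor(img,cv2.COLOR_RGB2HSV); m=((h[...,0]<6)|(h[...,0]>174))&(h[...,1]>170)&(h[...,2]>90); m[:, :200]=0; m[:,330:]=0;m[:190]=0;m[290:]=0
    k=np.argwhere(m)[:,::-1]; x=k[k[:,1].argmin()],k[k[:,1].argmax()]; return [np.round(pix2w(c,u,.018),4) for u in x]
i0=cv2.imread("pics/w0.png")[:,:,::-1].copy()
print(ends(i0,pickle.load(open("w0.pkl","rb"))),ends(im.copy(),c)); st("")
E
```

```text
False
again t 11.64 p [0.513  0.0469 0.0325] F xyz [-0.69 12.13 11.9 ]
-0.00019431576790367085
up t 12.42 p [0.5119 0.0497 0.0821] F xyz [-0.36 -0.09  0.07]
release_pad [([0.5115, 0.0596, 0.0473], 0.93)]
panel [([0.5667, 0.1794, 0.0206], 0.77)]
panel_rear_a [([0.516, 0.231, 0.0389], 0.77), ([0.5239, 0.1284, 0.0312], 0.58)]
pencil [([0.6329, 0.0198, 0.0132], 0.57)]
[array([0.5608, 0.0585, 0.018 ]), array([0.6777, 0.0106, 0.018 ])] [array([0.5637, 0.039 , 0.018 ]), array([0.6469, 0.0189, 0.018 ])]
 t 14.43 p [0.5  0.13 0.26] F xyz [ 0.64 -0.71 -0.58]
```

View pics/w2.png

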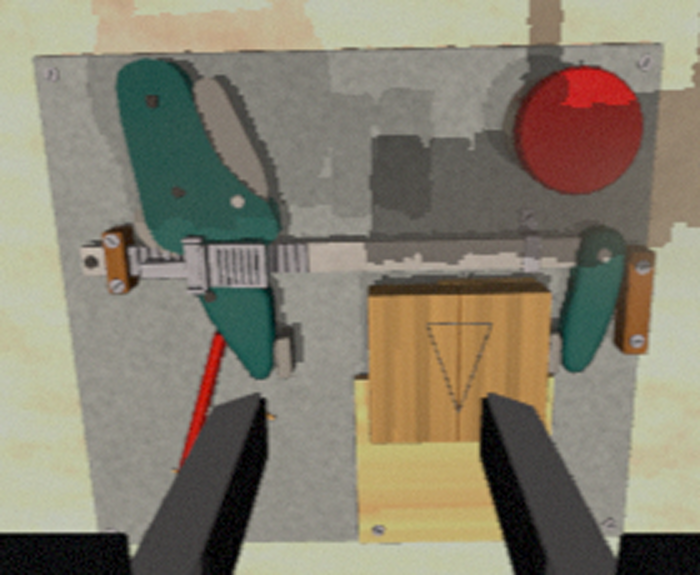

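The picture shows the jaw at its end stop: pushing again met 12 N with no travel. The release is up and the panel hasn't moved, at crop (369–551, 290–443). The jaw brushed the pencil's near end aside by a few mm. That end lay in the jaw's path, and its original spot is now under the jaw at crop (255,332), so I'll leave it alone. Next I'll push the panel with both fingers spread along its rear edge.

```bash
python3 - <<'E'
from h import *
m=np.array([.520,.180,0]); s=m-.018*EX
r.move_to(s+[0,0,.075],Q); st("above")
print(r.move_l(s+[0,0,.0255],vel=.08,guard=4)); st("down")
print(telemetry.current_opening())
im=vision.snapshot("side"); cv2.imwrite("pics/s4.png",cv2.resize(im[180:310,270:440],None,fx=4.5,fy=4.5,interpolation=cv2.INTER_CUBIC)[:,:,::-1])
E
```

```text
above t 15.22 p [0.5033 0.1789 0.0759] F xyz [ 0.3   0.68 -0.15]
False
down t 15.98 p [0.5025 0.1788 0.0259] F xyz [ 0.22 -0.2  -0.88]
0.05497716661006378
```

View pics/s4.png

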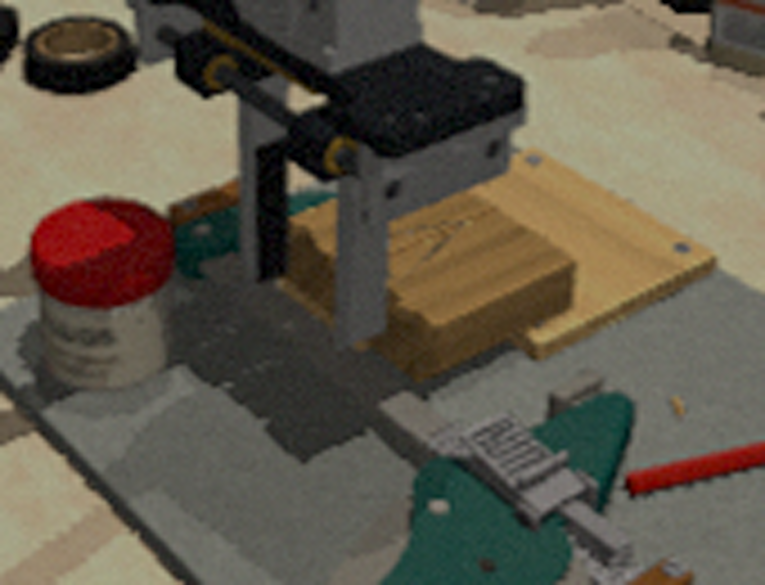

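Both fingers are behind the panel's rear edge, with tips at about (265,280) and (360,345), and they clear the bar. The release is up. Now I'll push.

```bash
python3 - <<'E'
from h import *
m=np.array([.520,.180,.0255]); at=lambda d:m+(d-.008)*EX
print(r.move_l(at(.004),vel=.03,guard=12)); st("contact")
print(r.move_l(at(.040),vel=.06,guard=14)); st("40")
print(r.move_l(at(.071),vel=.06,guard=14)); st("71")
r.move_l(at(.055),vel=.08); p=telemetry.current_ee_pos(); r.move_l(p+[0,0,.10],vel=.2)
r.move_to([0.42,0.13,0.28],quat(np.radians(3.7)))
c=vision.get_calibration("wrist"); im=vision.snapshot("wrist"); cv2.imwrite("pics/w5.png",im[:,:,::-1])
import pickle; pickle.dump(c,open("w5.pkl","wb"))
a0=np.array([.5475,.1231,0])
for cam in ["wrist","side","scene"]:
    if cam!="wrist": vision.snapshot(cam)
    for t in ["panel","panel_rear_a","release_pad"]:
        print(cam,t,[(np.round([(d["at"]-a0)@EX,(d["at"]-a0)@EY,d["at"][2]],4).tolist(),round(d["score"],2)) for d in models.mark_of(t,cam)[:2]])
st("")
E
```

```text
False
contact t 16.65 p [0.5162 0.1797 0.0254] F xyz [-1.88  0.43  0.63]
False
40 t 17.4 p [0.5525 0.1822 0.0254] F xyz [0.03 0.13 0.3 ]
False
71 t 18.07 p [0.5835 0.1844 0.0254] F xyz [-0.02  0.59  0.32]
wrist panel [([0.0956, 0.0546, 0.02], 0.97)]
wrist panel_rear_a [([0.052, 0.0088, 0.0352], 0.84), ([0.0504, 0.109, 0.0373], 0.74)]
wrist release_pad [([-0.0418, -0.061, 0.048], 0.86)]
side panel [([0.0961, 0.0586, 0.0231], 0.78), ([0.0782, -0.1051, 0.0117], 0.58)]
side panel_rear_a [([0.0558, 0.1067, 0.0362], 0.97), ([0.0499, 0.0076, 0.0369], 0.92)]
side release_pad [([-0.0439, -0.0591, 0.0437], 0.78)]
scene panel [([0.0947, 0.0582, 0.0233], 0.88)]
scene panel_rear_a [([0.0581, 0.1068, 0.0372], 0.91), ([0.0523, 0.0078, 0.0359], 0.85)]
scene release_pad [([-0.0407, -0.0638, 0.0475], 0.67)]
 t 20.55 p [0.4201 0.13   0.2799] F xyz [ 0.32 -0.66  0.24]
```

View pics/w5.png

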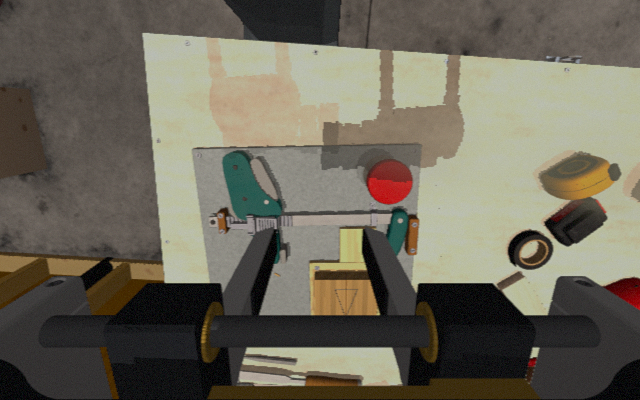

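The panel (310–380, 265–315) lies flat on the outfeed. Its rear edge is at board x≈50 mm, clear of the jaws at 31, and its front edge is at about 140, inside the 150 limit. The jaw is at its end stop and the release is up.

```bash
python3 -c "
from h import *
print(r.sign_off())"
```

```text
the job is handed in; nothing more can be done
None
```

The job is handed in: the jaw is at its end stop, the release is up, and the panel lies flat on the outfeed clear of both jaws, but the retreating jaw pushed the pencil about 1 cm and turned it about 9°, because its end lay in the jaw's path, so "leave everything else where it is" was not fully met.

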